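# Open the twist-lid counter jar in the oak stand

## Task

Stand the closed square jar upright in the wide channel of the oak stand, down on its floor between the rails so that it cannot turn. Then, with the jar staying in the stand, unscrew the tight wooden lid anticlockwise, stop turning once it comes free, lift it straight up and finish while still holding it level in the gripper a few centimetres clear above the jar's mouth: do not put it down or let go. Leave the loose shape tiles (two half-moons, star, disc) where they lie and do not tip the jar over.

Things in the scene. Friction and masses are not known exactly. Their poses are not given: they have to be found in the camera images.
- jar: Clear plastic jar of wooden counters, square body 62 x 62 mm, 70 mm high, 0.2 to 0.45 kg. Origin: centre of its underside; z up, x and y square to its sides. 106 mm high with the lid on; it may be carried by body or lid. It starts loose on the shelf, where it would turn along with the lid. The body's corners stand out beyond the lid: fingertips that turn the lid must stay above 70 mm.
- jar_mouth (a point): Centre of the jar's mouth, 90 mm above its underside: the rim of a round neck, 37 mm across, that rises from the body at 70 mm. A springy rubber sealing ring in it stands up to 96 mm when the lid is off and presses the closed lid up with about 19 N.
- lid: Round wooden twist lid, 62 mm across, 32 mm high, 70 g. Origin: centre of its lower rim, 74 mm above the jar's underside while closed; z up; x along the dark line on its top. Closed, lid and jar have the same yaw. It turns stiffly (0.1 to 0.5 N m) and only anticlockwise seen from above. After 65 degrees it is free and springs or lifts straight up; until then it cannot be lifted.
- lid_mark (a point): Point on the top of the lid at one end of its dark line, 28 mm from its axis along its x, 32 mm above its lower rim. It shows the turn: 0 closed, 65 to 125 degrees free; past 125 degrees while the lid is still down counts as turned too far, and at 140 it hits a stop. The lid must rise 22 mm from closed to clear neck and ring.
- stand: Fixed oak stand: block 120 mm (its x) by 140 mm (its y, from -50 to +90 mm), 40 mm high, with four rails along x, 18 mm high (tops 58 mm above the shelf). Origin on the shelf under the centre of the wide channel, which is 67 mm between rails, open at both ends, and takes the jar in any of its four quarter turns with a few degrees of play. The narrow slots at +y stay empty.
- stand_seat (a point): Centre of the floor of the stand's wide channel, 40 mm above the shelf; axes as the stand's.
- half_moon_a: Loose orange half-moon tile lying flat, radius 40 mm, 12 mm thick. Origin at its underside, inside it, 17 mm from its straight edge. Leave it alone.
- half_moon_b: A second half-moon tile, the same.
- star: Loose purple five-pointed star tile lying flat, about 80 mm across, 12 mm thick, origin at the centre of its underside. Leave it alone.
- disc: Loose teal wooden disc lying flat, 68 mm across, 12 mm thick, origin at the centre of its underside. Leave it alone.
Things that resemble listed ones, but are neither listed nor needed, are in the scene too. What is meant by the lid is not turquoise, and is the smaller of those in its own colour.

How it is judged:
On the way, in this order (a step that is already met when the one before it is completed fails the run):
1. the jar, its lid still closed, stands on the floor of the stand's wide channel (z of jar in the frame of stand_seat between -0.003 and 0.003 m and y of jar in the frame of stand_seat between -0.006 and 0.006 m and x of jar in the frame of stand_seat between -0.03 and 0.03 m and angle between jar's own z axis and vertical below 0.08 rad and (angle between the x axis of jar and the x axis of stand, either way round below 0.14 rad or angle between the x axis of jar and the y axis of stand, either way round below 0.14 rad) and contact force between jar and stand above 0.5 N and angle between the x axis of lid and the x axis of jar, either way round below 0.35 rad and z of lid in the frame of jar below 0.08 m), for 0.2 s.
2. with the jar seated in the stand, the lid has been turned free (z of jar in the frame of stand_seat between -0.003 and 0.003 m and y of jar in the frame of stand_seat between -0.006 and 0.006 m and x of jar in the frame of stand_seat between -0.03 and 0.03 m and angle between jar's own z axis and vertical below 0.08 rad and (angle between the x axis of jar and the x axis of stand, either way round below 0.14 rad or angle between the x axis of jar and the y axis of stand, either way round below 0.14 rad) and angle between the x axis of lid and the x axis of jar, either way round above 1.05 rad), for 0.05 s.
At the end, for the whole second after the job is handed in: Jar upright on the floor of the wide channel (3 mm in height, 30 mm along it, within 8 degrees of the rails), untouched by the fingers; lid held still in the gripper, touching nothing else, level within 11 degrees, centred within 20 mm, its rim 23.5 to 76 mm above its closed height (z of jar in the frame of stand_seat between -0.003 and 0.003 m and y of jar in the frame of stand_seat between -0.006 and 0.006 m and x of jar in the frame of stand_seat between -0.03 and 0.03 m and angle between jar's own z axis and vertical below 0.08 rad and (angle between the x axis of jar and the x axis of stand, either way round below 0.14 rad or angle between the x axis of jar and the y axis of stand, either way round below 0.14 rad) and z of lid in the frame of jar between 0.0975 and 0.15 m and horizontal distance between lid and jar below 0.02 m and angle between lid's own z axis and vertical below 0.2 rad and contact force between the fingers and lid above 1 N and contact force between each of lid, the fingers and jar below 0.05 N and contact force between lid and stand below 0.05 N and linear speed of each of lid, jar below 0.03 m/s); the arm keeps its last pose, push and grip.
It fails at once if a loose tile is pushed out of its place (more than 20 mm) (distance of any of half_moon_a, half_moon_b, star, disc from where it was at the start of the episode above 0.02 m).
It fails at once if the jar is tipped over (more than about 35 degrees) (angle between jar's own z axis and vertical above 0.6 rad).
It fails at once if the lid, still down on the jar, is turned on past 125 degrees although it has come free (x of lid_mark in the frame of jar below -0.0165 m and z of lid in the frame of jar below 0.085 m).
It also fails if it takes over 48 s, if anything falls off the work surface, if the arm or the gripper's body presses on something with over 40 N, if the wrist force passes 120 N, or if a joint passes its speed limit or range.

## Robot

A 6-joint arm with a two-finger parallel gripper is mounted at the origin on the work surface. World frame = base frame: x ahead of the robot, y to its left, z up, the work surface at z = 0. Lengths are in m, angles in rad, forces in N, time in s.
With the tool pointing down it reaches from about 0.35 to 0.975 m from the base axis. Payload 17.4 kg.
Tool frame: the origin (TCP) lies between the finger pads; the fingertips stand 8 mm ahead of it and the grasp point (between the pads) lies 11 mm behind it (bot.tips_ahead is the y of the fingertips in the tool frame, in m); y points along the fingers, x is the direction in which the jaws open and shut, and the axes are right-handed (so a half turn about y gives the same grasp; the last joint's range is limited). The gripper opens to 85 mm and grips with 20 to 120 N. Pads are 22 mm wide; open, the fingers measure 114 mm over their backs; the gripper's body (76 mm by 85 mm) begins 54 mm behind the grasp point. The pads swing forward as they close: fully open they stand 13 mm farther back than shut.
Start: joints at [-1.179, 0.116, 1.442, -0, 1.584, -0.038], TCP at [0.281, -0.614, 0.21] pointing down, gripper open.
Joint ranges: [-2.83, 2.83], [-0.83, 2.19], [0.07, 2.5], [-1.14, 4.28], [0.01, 3], [-2.97, 2.97]. Speed limits (rad/s): [1.89, 1.89, 2.22, 3.14, 3.14, 3.14].

## Interface

Orientations are given as a 3x3 rotation matrix whose columns are the frame's x, y, z axes.
In Python, from workcell import bot gives the robot as it stands.
- The arm moves only by the shell command python3 -m handwheel 'ROWS' [FORCE]. ROWS is JSON, a list of rows, each an object of numbers: "grip": the gripper command: -1 is shut, 1 is fully open, values between are in proportion; "tx", "ty", "tz": the shift along the tool's x, y, z in cm; "yaw": the turn about the tool's y in degrees. A call has 1 to 12 rows; each row is the pose to reach, as a shift and turn from the pose commanded when the call began, along the tool's axes at that moment; what a row does not reach only later rows make up. A row lasts 1/8 s, in which the tool goes at most 62.5 mm and 10.7 degrees, less where a joint would pass 70% of its speed; a pose out of reach is approached as far as the arm can. A call with a gripper value outside its range is refused whole. The fingers move at their own pace and stop on an object; FORCE is the grip in N (left out, the last holds). Time passes only in rows, so rows that repeat a pose let the fingers close. It gives the time, the measured TCP pose, the force and the opening at its end, in the units of the state.
- bot.observe(): the state, without advancing time (a new reading comes with each control period).
- bot.camera(name): name is "side" or "top" or "wrist"; returns a dict with "img" (420x560x3 uint8, red, green, blue), "z_map" (420x560 float32, m along the optical axis (not along the pixel's ray), 0 where there is no reading), "K" (3x3 intrinsics, pixels), "k1" (the pictures are not rectified: a ray, as slopes to the right and down, at radius r is drawn at 1 + k1 r^2 times it, then the intrinsics apply), "R" (3x3) and "t" (3): a world point X has camera coordinates R X + t. Camera axes: x right, y down, z forward; pixel columns grow to the right and rows downward; lengths in m; the calibration is good to about 2 mm. A picture is of the moment at which its call begins.
- bot.job_done(): hands the job in, once; it reports no verdict.
Trained networks look in the newest picture that a camera, given by its name, has taken for a name from the list of things; names that differ only in an ending like _2 or _b are one class to them, and where a whole thing is asked for, a point or a joint stands for the part that bears it (a point fixed in the world has none). Each returns a list of dicts, best first, with "score" (0 to 1); they miss things now and then, are a little off and sometimes report something else, mostly with a low value. They report only what shows in the picture. A call takes as long as a camera call. They do not tell look-alikes from the thing itself.
- bot.find_in(camera, thing): "position" ([column, row] in pixels, amid what is visible of it).
The state is a dict: "time_s": time; "qpos": joint angles; "joint_vel": joint speeds; "joint_torque": joint torques, N m; "position": TCP position; "orientation": TCP orientation; "force": force on the tool from outside, world axes, zero at the start; "moment": the same for the moment, N m; "gripper_width": opening from 0.0 (shut) to 1.0 (fully open).
Only numpy, scipy, OpenCV 4.12 (cv2) and the standard library are available. Lean on these libraries where they do the work, as an engineer would, in place of code of your own. Each camera call takes 0.05 s, during which the arm holds its last target.

## Working session

There is one attempt and no reset: what is moved stays moved. The work goes in short steps, Python scripts to look and compute and a shell command to move; the robot and the scene stay as the last step left them, time stands still between calls to the robot, and variables do not carry over. Pictures are saved under pics/ and viewed, and the job is handed in when it is done.

```bash
ls; mkdir -p pics; cat > h.py <<'E'
import numpy as np, cv2
from workcell import bot
def cam(n,save=None):
    c=bot.camera(n)
    if save: cv2.imwrite('pics/'+save,c['img'][:,:,::-1])
    return c
def world(c,u,v,z=None):
    K=c['K'];x=(u-K[0,2])/K[0,0];y=(v-K[1,2])/K[1,1]
    k=float(c['k1']);rd=np.hypot(x,y);r=rd
    for _ in range(20): r=rd/(1+k*r*r)
    s=r/rd if rd>0 else 1
    return np.array([x*s,y*s,1.])*1.0
def w_depth(c,u,v):
    d=c['z_map'][int(round(v)),int(round(u))]
    return c['R'].T@(world(c,u,v)*d-c['t'])
def w_plane(c,u,v,z):
    ray=c['R'].T@world(c,u,v);o=-c['R'].T@c['t']
    return o+ray*(z-o[2])/ray[2]
def cloud(c):
    K=c['K'];u,v=np.meshgrid(np.arange(560),np.arange(420))
    x=(u-K[0,2])/K[0,0];y=(v-K[1,2])/K[1,1];k=float(c['k1']);rd=np.hypot(x,y);r=rd.copy()
    for _ in range(20): r=rd/(1+k*r*r)
    s=np.where(rd>0,r/np.maximum(rd,1e-9),1)
    d=c['z_map'];P=np.stack([x*s*d,y*s*d,d],-1)
    P=(P-c['t'])@c['R'];P[d==0]=np.nan
    return P
E
python3 - <<'E'
from h import *
for n in ('top','side','wrist'):
    c=cam(n,n+'0.png')
    for t in ('jar','lid','stand','half_moon_a','star','disc','lid_mark'):
        print(n,t,[(np.round(r['position']),round(r['score'],2), np.round(w_depth(c,*r['position']),3)) for r in bot.find_in(n,t)])
print(bot.observe())
E
```

```text
pics
top jar [(array([328., 243.]), 0.61, array([ 0.525, -0.13 ,  0.064]))]
top lid [(array([386., 237.]), 0.91, array([ 0.539, -0.262,  0.044])), (array([339., 224.]), 0.85, array([ 0.558, -0.149,  0.107])), (array([284., 231.]), 0.58, array([ 0.56 , -0.034,  0.031]))]
top stand [(array([197., 244.]), 0.9, array([0.532, 0.16 , 0.041]))]
top half_moon_a [(array([212., 147.]), 0.68, array([0.773, 0.134, 0.015])), (array([339., 142.]), 0.68, array([ 0.779, -0.174,  0.014]))]
top star [(array([275., 146.]), 0.74, array([ 0.773, -0.019,  0.014]))]
top disc [(array([274., 307.]), 0.74, array([ 0.391, -0.01 ,  0.01 ]))]
top lid_mark [(array([342., 227.]), 0.89, array([ 0.551, -0.154,  0.108])), (array([386., 240.]), 0.86, array([ 0.531, -0.264,  0.042])), (array([287., 230.]), 0.75, array([ 0.562, -0.043,  0.033])), (array([197., 244.]), 0.45, array([0.533, 0.159, 0.041]))]
side jar [(array([321., 198.]), 0.58, array([ 0.544, -0.127,  0.045]))]
side lid [(array([320., 176.]), 0.89, array([ 0.557, -0.137,  0.104])), (array([299., 225.]), 0.89, array([ 0.557, -0.024,  0.031])), (array([341.,
[... 1002 characters left out ...]
00797e+00, -3.78013365e-02]), 'joint_vel': array([ 9.60865128e-04, -3.29918969e-05,  4.45826875e-05,  8.10166375e-04,
        8.62194113e-04,  6.93394613e-05]), 'joint_torque': array([ 7.75524950e-04, -7.31743383e+01, -6.32650137e+01,  7.85925522e-05,
        5.39972025e-04,  6.75759779e-06]), 'position': array([ 0.28123293, -0.6136173 ,  0.21036383]), 'orientation': array([[ 4.16665128e-01, -4.62645255e-05,  9.09060047e-01],
       [-9.09060045e-01,  6.27775014e-05,  4.16665131e-01],
       [-7.63453329e-05, -9.99999997e-01, -1.59000360e-05]]), 'force': array([0.59452599, 0.55606163, 0.25862129]), 'moment': array([ 0.04290536, -0.04104216, -0.00440485]), 'gripper_width': 1.0009504986839888}
```

```bash
python3 - <<'E'
import cv2
a=cv2.imread('pics/top0.png');b=cv2.imread('pics/side0.png')
cv2.imwrite('pics/topc.png',cv2.resize(a[185:305,160:420],None,fx=3,fy=3,interpolation=cv2.INTER_CUBIC))
cv2.imwrite('pics/sidec.png',cv2.resize(b[130:330,200:400],None,fx=3,fy=3,interpolation=cv2.INTER_CUBIC))
E
```

```text
(no output)
```

View pics/topc.png

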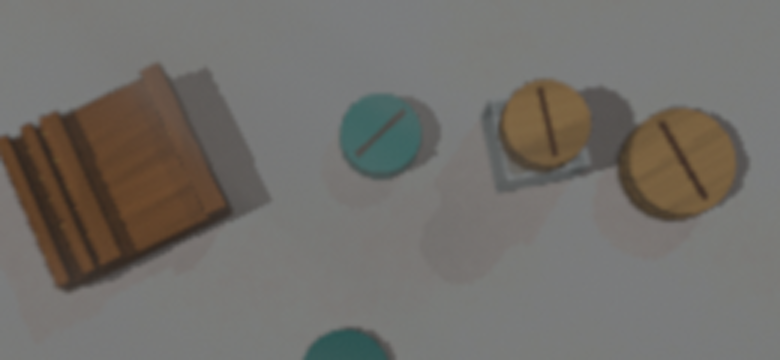

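View pics/sidec.png

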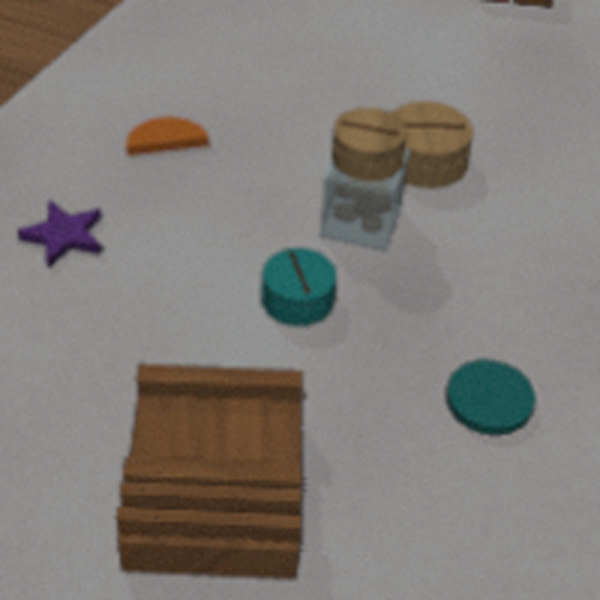

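View pics/top0.png

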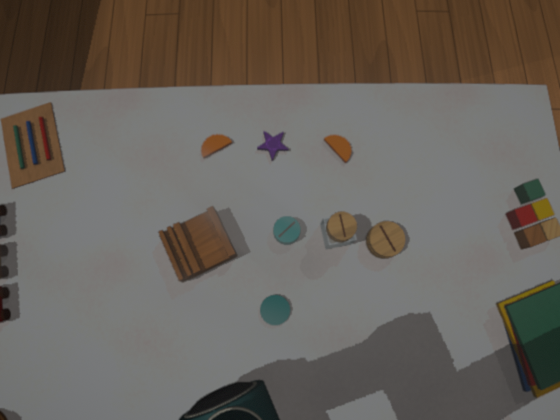

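The first pictures show three lid candidates in the top view:
- (339,224): small oak lid, on the square jar.
- (386,237): larger oak lid, lying on the shelf.
- (284,231): turquoise lid.

The one meant is at (339,224): it is oak, the smaller of the two oak ones, and closed on the jar. The enlarged crop confirms this. The stand is at (197,244), with its slots on the left. Next I measure the poses.

```bash
cat > m.py <<'E'
from h import *
def circ(pts):
    (x,y),r=cv2.minEnclosingCircle(pts.astype(np.float32)); return x,y,r
def lidfit(c,near,z0,zt=0.006,rad=0.045):
    P=cloud(c);m=(abs(P[...,2]-z0)<zt)&(np.hypot(P[...,0]-near[0],P[...,1]-near[1])<rad)
    hsv=cv2.cvtColor(c['img'],cv2.COLOR_RGB2HSV)
    q=P[m]; v=hsv[...,2][m].astype(float)
    cen=(q[:,:2].max(0)+q[:,:2].min(0))/2
    d=np.hypot(*(q[:,:2]-cen).T)
    dk=(v<np.median(v)*0.72)&(d<0.026)
    L=q[dk][:,:2]; 
    ang=None
    if len(L)>4:
        w=L-L.mean(0); e=np.linalg.svd(w)[2][0]; ang=np.degrees(np.arctan2(e[1],e[0]))
    return cen,q[:,:2].max(0)-q[:,:2].min(0),np.median(q[:,2]),ang,len(L),m.sum()
E
python3 - <<'E'
from m import *
for n in('top','side'):
    c=cam(n)
    print(n,'lid',lidfit(c,(0.55,-0.15),0.106))
    print('mean big',lidfit(c,(0.535,-0.265),0.044,rad=0.06)[:2])
    P=cloud(c)
    m=(P[...,2]>0.03)&(np.hypot(P[...,0]-.53,P[...,1]-.17)<.13)
    q=P[m]
    for lo,hi in((.034,.046),(.053,.064)):
        s=q[(q[:,2]>lo)&(q[:,2]<hi)]
        print(lo,len(s),np.median(s[:,2]),cv2.minAreaRect((s[:,:2]*1000).astype(np.float32)))
    s=q[(q[:,2]>.053)&(q[:,2]<.064),:2]
    # rail orientation: histogram sharpness along normal
    best=max((np.histogram(s@[-np.sin(a),np.cos(a)],bins=np.arange(-.2,.5,.002))[0].astype(float).__pow__(2).sum(),a) for a in np.radians(np.arange(10,45,.25)))
    a=best[1];print('rail yaw',np.degrees(a))
    ex=np.array([np.cos(a),np.sin(a)]);ey=np.array([-ex[1],ex[0]])
    h,b=np.histogram(s@ey,bins=np.arange((s@ey).min(),(s@ey).max()+.003,.003));print(np.round(b[:-1],3),h)
    print('x ext',np.percentile(s@ex,[0,1,50,99,100]))
    f=q[(q[:,2]>.034)&(q[:,2]<.046),:2];h,b=np.histogram(f@ey,bins=np.arange((f@ey).min(),(f@ey).max()+.003,.003));print('floor',np.round(b[:-1],3),h,np.percentile(f@ex,[0,1,99,100]))
    # jar body low points
    j=P[(P[...,2]>.02)&(P[...,2]<.095)&(np.hypot(P[...,0]-.55,P[...,1]+.145)<.06)]
    print('jar z',np.histogram(j[:,2],bins=np.arange(.02,.096,.01))[0],cv2.minAreaRect((j[(j[:,2]>.06)&(j[:,2]<.076),:2]*1000).astype(np.float32)))
E
```

```text
top lid (array([ 0.55654347, -0.15564021]), array([0.06041928, 0.05974392]), np.float64(0.10653642196802031), np.float64(-169.7543801848659), 22, np.int64(669))
mean big (array([ 0.53595708, -0.26618948]), array([0.08022038, 0.0788351 ]))
0.034 1938 0.040290042225480785 ((533.5848999023438, 160.93319702148438), (121.210693359375, 139.74803161621094), 25.139881134033203)
0.053 1314 0.058166798463702665 ((534.2449951171875, 159.04644775390625), (121.16143035888672, 133.7703857421875), 25.284196853637695)
rail yaw 24.000000000000004
[-0.14  -0.137 -0.134 -0.131 -0.128 -0.125 -0.122 -0.119 -0.116 -0.113
 -0.11  -0.107 -0.104 -0.101 -0.098 -0.095 -0.092 -0.089 -0.086 -0.083
 -0.08  -0.077 -0.074 -0.071 -0.068 -0.065 -0.062 -0.059 -0.056 -0.053
 -0.05  -0.047 -0.044 -0.041 -0.038 -0.035 -0.032 -0.029 -0.026 -0.023
 -0.02  -0.017 -0.014 -0.011 -0.008 -0.005] [56 73 74 73 71 46  0  0  0  0  0  0  0  0  0  0  0  0  0  0  0  0  0  0
  0  0  0  5 70 74 75 77 74 35  6 75 71 78 11  0  0 68 77 73 51  1]
x ext [0.49072832 0.49357902 0.55070789 0.61132248 0.61468642]
floor [-0.14  -0.137 -0.134 -0.1
[... 1635 characters left out ...]
5085037 0.60918701 0.61085392]
floor [-0.131 -0.128 -0.125 -0.122 -0.119 -0.116 -0.113 -0.11  -0.107 -0.104
 -0.101 -0.098 -0.095 -0.092 -0.089 -0.086 -0.083 -0.08  -0.077 -0.074
 -0.071 -0.068 -0.065 -0.062 -0.059 -0.056 -0.053 -0.05  -0.047 -0.044
 -0.041 -0.038 -0.035 -0.032 -0.029 -0.026 -0.023 -0.02  -0.017 -0.014
 -0.011 -0.008 -0.005] [130  63  60  64  49  59  64  56  60  62  64  66  61  57  68  60  70  66
  51   1   0   0   0   0   0   0   0   0   0   0   0   0  11  84   0   0
   0   0   0  47 161 108  20] [0.49209624 0.49368342 0.60907544 0.61057243]
jar z [ 77  77  76  85 136  61  77] ((556.3787841796875, -150.940673828125), (62.95720672607422, 60.96037292480469), 9.75783634185791)
```

```bash
python3 -m handwheel '[{"grip":1,"tx":-30.3,"tz":44.2},{"grip":1,"tx":-30.3,"tz":44.2},{"grip":1,"tx":-30.3,"tz":44.2},{"grip":1,"tx":-30.3,"tz":44.2},{"grip":1,"tx":-30.3,"tz":44.2},{"grip":1,"tx":-30.3,"tz":44.2},{"grip":1,"tx":-30.3,"tz":44.2},{"grip":1,"tx":-30.3,"tz":44.2},{"grip":1,"tx":-30.3,"tz":44.2},{"grip":1,"tx":-30.3,"tz":44.2},{"grip":1,"tx":-30.3,"tz":44.2}]' 60
python3 - <<'E'
from h import *
c=cam('wrist','w1.png'); s=bot.observe(); print(s['time_s'],s['position'],s['qpos'])
E
```

```text
1.35 [ 0.28125431 -0.61361659  0.21040605] [-1.17880577e+00  1.16009596e-01  1.44158489e+00  6.81539960e-06
  1.58402826e+00 -3.78112226e-02]$[0]: bad value
```

View pics/w1.png

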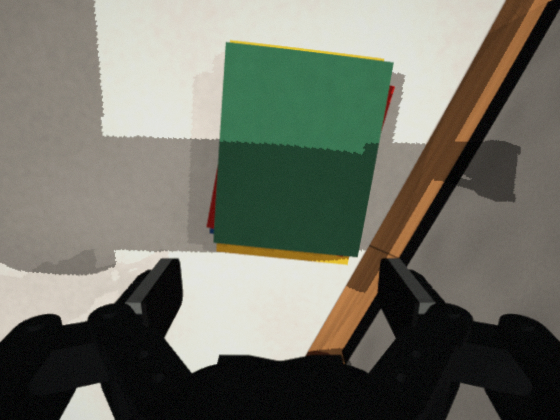

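The call was refused. The wrist view only shows the books at the start pose. I'll give every key in each row this time.

```bash
python3 -m handwheel '[{"grip":1,"tx":-30.3,"ty":0,"tz":44.2,"yaw":0},{"grip":1,"tx":-30.3,"ty":0,"tz":44.2,"yaw":0},{"grip":1,"tx":-30.3,"ty":0,"tz":44.2,"yaw":0},{"grip":1,"tx":-30.3,"ty":0,"tz":44.2,"yaw":0},{"grip":1,"tx":-30.3,"ty":0,"tz":44.2,"yaw":0},{"grip":1,"tx":-30.3,"ty":0,"tz":44.2,"yaw":0},{"grip":1,"tx":-30.3,"ty":0,"tz":44.2,"yaw":0},{"grip":1,"tx":-30.3,"ty":0,"tz":44.2,"yaw":0},{"grip":1,"tx":-30.3,"ty":0,"tz":44.2,"yaw":0},{"grip":1,"tx":-30.3,"ty":0,"tz":44.2,"yaw":0},{"grip":1,"tx":-30.3,"ty":0,"tz":44.2,"yaw":0}]' 60
python3 - <<'E'
from h import *
c=cam('wrist','w2.png'); s=bot.observe(); print(s['time_s'],s['position'],s['qpos'],s['orientation'].round(3))
E
```

```text
time_s: 2.72
position: [0.5566, -0.1544, 0.2104]
orientation: [[0.417, -0.0, 0.909], [-0.909, -0.0, 0.417], [0.0, -1.0, -0.0]]
force: [0.1, -0.1, 0.3]
gripper_width: 0.997
2.775 [ 0.55647873 -0.15474427  0.21044472] [-3.15278890e-01 -9.62909529e-02  1.65536908e+00 -2.03124902e-04
  1.58245484e+00  8.26369317e-01] [[ 0.416 -0.     0.909]
 [-0.909 -0.     0.416]
 [ 0.    -1.    -0.   ]]
```

View pics/w2.png

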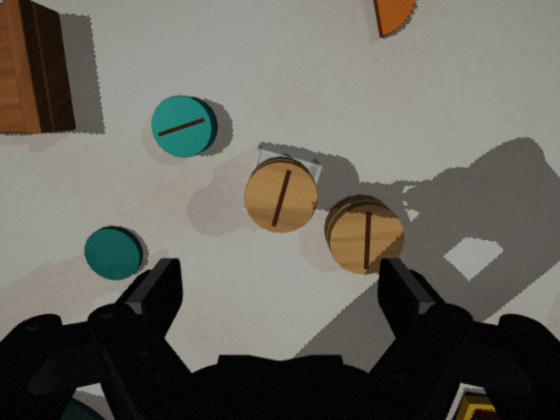

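The wrist view shows the jar's lid at (281,195), between the fingers, and the big decoy lid at (367,235). I'll measure it with this camera as well.

```bash
python3 - <<'E'
from m import *
c=cam('wrist')
f=lidfit(c,(0.556,-0.154),0.106,rad=.04);print(f)
P=cloud(c);j=P[(P[...,2]>.062)&(P[...,2]<.076)&(np.hypot(P[...,0]-.556,P[...,1]+.154)<.05)];print(len(j))
E
```

```text
(array([ 0.55650292, -0.15521416]), array([0.06107533, 0.06137307]), np.float64(0.1056930089209855), np.float64(-170.33396819601148), 292, np.int64(4135))
602
```

```bash
python3 -m handwheel '[{"grip":1,"tx":0,"ty":6,"tz":0,"yaw":0},{"grip":1,"tx":0,"ty":11,"tz":0,"yaw":0},{"grip":1,"tx":0,"ty":12.8,"tz":0,"yaw":0},{"grip":1,"tx":0,"ty":12.8,"tz":0,"yaw":0},{"grip":-1,"tx":0,"ty":12.8,"tz":0,"yaw":0},{"grip":-1,"tx":0,"ty":12.8,"tz":0,"yaw":0},{"grip":-1,"tx":0,"ty":12.8,"tz":0,"yaw":0},{"grip":-1,"tx":0,"ty":12.8,"tz":0,"yaw":0},{"grip":-1,"tx":0,"ty":12.8,"tz":0,"yaw":0},{"grip":-1,"tx":0,"ty":12.8,"tz":0,"yaw":0}]' 80
python3 - <<'E'
from h import *
c=cam('wrist','w3.png');c=cam('side','s3.png')
a=cv2.imread('pics/s3.png');cv2.imwrite('pics/s3c.png',cv2.resize(a[110:270,240:400],None,fx=3.7,fy=3.7))
E
```

```text
time_s: 4.08
position: [0.5578, -0.1536, 0.0855]
orientation: [[0.417, 0.003, 0.909], [-0.909, 0.0, 0.417], [0.001, -1.0, 0.003]]
force: [-5.9, 6.8, 21.9]
gripper_width: 0.001
```

View pics/s3c.png

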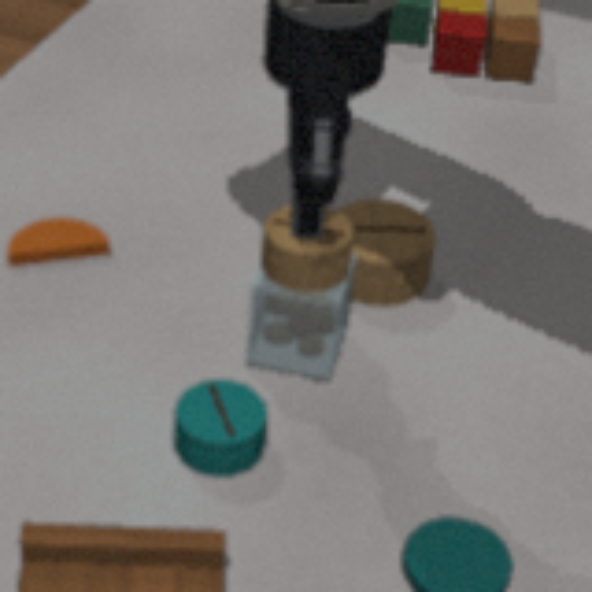

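View pics/w3.png

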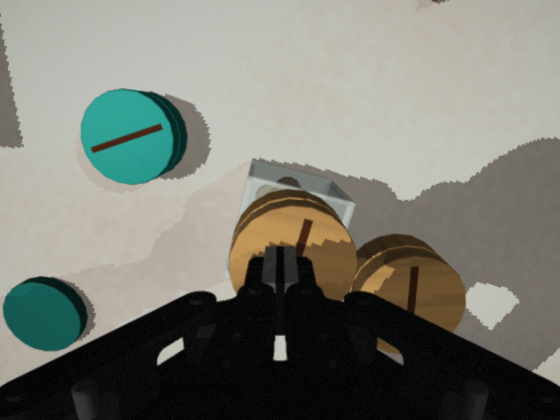

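```bash
python3 - <<'E'
from m import *
print(bot.tips_ahead)
s=bot.observe();print(s['time_s'],s['position'],s['force'],s['moment'],s['gripper_width'],s['orientation'].round(3))
c=cam('wrist');P=cloud(c)
for u,v in((280,250),(270,260),(290,260),(280,275),(300,225),(250,230),(330,240),(280,300)): print(u,v,P[v,u].round(4))
print(lidfit(c,(.556,-.154),.106,rad=.05))
E
```

```text
0.008
4.175 [ 0.55779874 -0.15361275  0.08549304] [-7.12223615  6.84038452 21.90333085] [1.36169879 1.19213104 0.01180941] 0.0029133436494705534 [[ 0.417  0.003  0.909]
 [-0.909  0.     0.417]
 [ 0.001 -1.     0.003]]
280 250 [ 0.568  -0.149   0.1148]
270 260 [ 0.5665 -0.1452  0.1254]
290 260 [ 0.5695 -0.1528  0.1245]
280 275 [ 0.568  -0.149   0.1379]
300 225 [ 0.5795 -0.1537  0.1061]
250 230 [ 0.5681 -0.134   0.1066]
330 240 [ 0.5783 -0.1699  0.1046]
280 300 [ 0.561  -0.1522  0.1424]
(array([ 0.56288022, -0.15990752]), array([0.05310136, 0.06111452]), np.float64(0.10527054046687247), np.float64(-106.15220903764833), 2259, np.int64(7060))
```

```bash
python3 -m handwheel '[{"grip":-1,"tx":0,"ty":-4,"tz":0,"yaw":0},{"grip":-1,"tx":0,"ty":-6,"tz":0,"yaw":0},{"grip":-1,"tx":0,"ty":-6,"tz":0,"yaw":0}]'
python3 - <<'E'
from m import *
c=cam('side','s4.png');P=cloud(c)
s=bot.observe();p=s['position'];print(p,s['force'])
q=P[(np.hypot(P[...,0]-p[0],P[...,1]-p[1])<.03)&(P[...,2]>.02)]
print(np.histogram(q[:,2],bins=np.arange(.02,.22,.01)))
c2=cam('wrist','w4.png');print(lidfit(c2,(.556,-.154),.106,rad=.05))
a=cv2.imread('pics/s4.png');b=cv2.imread('pics/w4.png')
cv2.imwrite('pics/x4.png',np.hstack([cv2.resize(a[60:240,240:400],(400,450)),cv2.resize(b,(400,450))]))
E
```

```text
time_s: 4.6
position: [0.5575, -0.1542, 0.144]
orientation: [[0.417, 0.003, 0.909], [-0.909, -0.001, 0.417], [0.002, -1.0, 0.002]]
force: [-0.2, 0.9, -0.2]
gripper_width: 0.001
[ 0.55692137 -0.15401238  0.14236327] [ 0.22573971 -0.0306076  -0.78830941]
(array([  9,   6,   9,   2,  28,  18,  23,  38, 264,   0,   0,   0,   0,
         0,  18,  37,  31,  24,   3]), array([0.02, 0.03, 0.04, 0.05, 0.06, 0.07, 0.08, 0.09, 0.1 , 0.11, 0.12,
       0.13, 0.14, 0.15, 0.16, 0.17, 0.18, 0.19, 0.2 , 0.21]))
(array([ 0.5575664 , -0.15513538]), array([0.05941964, 0.06117283]), np.float64(0.1056623053421849), np.float64(-114.96340925017219), 640, np.int64(6043))
```

View pics/x4.png

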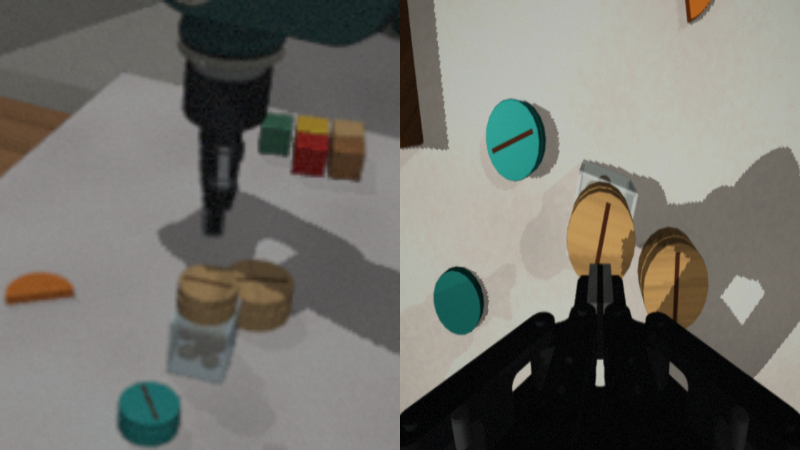

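The close ended with the fingers shut on top of the lid. The side view gives the shut tips at z≈0.16 with the TCP reading at 0.142. So the real tips are about 20 mm behind the reported TCP, not 8 mm ahead as stated. The jar is undisturbed. I'll open, then measure the open tips before descending.

```bash
python3 -m handwheel '[{"grip":1,"tx":0,"ty":0,"tz":0,"yaw":0},{"grip":1,"tx":0,"ty":0,"tz":0,"yaw":0},{"grip":1,"tx":0,"ty":0,"tz":0,"yaw":0},{"grip":1,"tx":0,"ty":0,"tz":0,"yaw":0},{"grip":1,"tx":0,"ty":0,"tz":0,"yaw":0}]' 80
python3 - <<'E'
from m import *
s=bot.observe();p=s['position'];X=s['orientation'][:,0];Z=s['orientation'][:,2];print(p,s['gripper_width'])
for n in('side','wrist'):
    c=cam(n,n+'5.png');P=cloud(c);d=P-p
    a=d@X;b=d@Z
    for sg in(1,-1):
        m=(sg*a>.03)&(sg*a<.07)&(abs(b)<.02)&(P[...,2]>.12)&(P[...,2]<.25)
        q=P[m];print(n,sg,m.sum(),np.percentile(q[:,2],[0,1,5,50]) if len(q) else '')
    print(lidfit(c,(.556,-.154),.106,rad=.05))
E
```

```text
time_s: 5.32
position: [0.5568, -0.154, 0.1424]
orientation: [[0.417, 0.0, 0.909], [-0.909, -0.0, 0.417], [0.0, -1.0, -0.0]]
force: [0.1, 0.8, -0.2]
gripper_width: 0.998
[ 0.55680319 -0.15400115  0.14241469] 0.9984907870664811
side 1 6 [0.17623615 0.17623687 0.17623973 0.17951923]
side -1 178 [0.17477224 0.17497117 0.17793139 0.20273466]
(array([ 0.55590265, -0.15450144]), array([0.05946656, 0.06441394]), np.float64(0.10443604553302616), np.float64(97.95572273333296), 46, np.int64(296))
wrist 1 15145 [0.17523683 0.1803795  0.18967211 0.23057968]
wrist -1 15127 [0.17555849 0.18035918 0.18939954 0.23052602]
(array([ 0.55640492, -0.15503063]), array([0.06150845, 0.0610509 ]), np.float64(0.10565404067592304), np.float64(172.06518022051628), 2150, np.int64(6940))
```

View pics/wrist5.png

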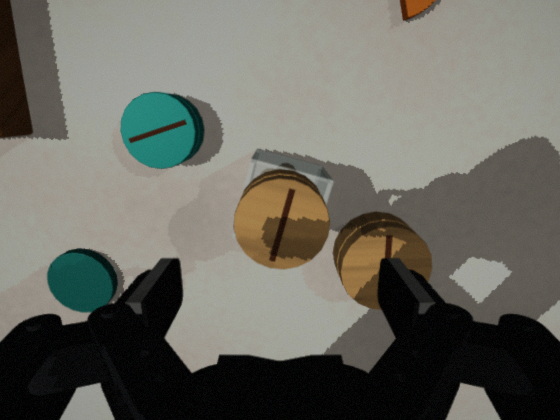

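The open tips are at z≈0.175, 33 mm above the reported TCP, so the 20–33 mm offset is consistent. The lid at (282,220) is still in place. I'll descend to TCP 0.052, which puts the gripping tips at about 0.079.

```bash
python3 -m handwheel '[{"grip":1,"tx":0.1,"ty":4.5,"tz":0,"yaw":0},{"grip":1,"tx":0.1,"ty":8,"tz":0,"yaw":0},{"grip":1,"tx":0.1,"ty":9,"tz":0,"yaw":0},{"grip":1,"tx":0.1,"ty":9,"tz":0,"yaw":0},{"grip":-1,"tx":0.1,"ty":9,"tz":0,"yaw":0},{"grip":-1,"tx":0.1,"ty":9,"tz":0,"yaw":0},{"grip":-1,"tx":0.1,"ty":9,"tz":0,"yaw":0},{"grip":-1,"tx":0.1,"ty":9,"tz":0,"yaw":0}]' 80
python3 - <<'E'
from h import *
c=cam('wrist','w6.png');c=cam('side','s6.png')
a=cv2.imread('pics/s6.png');b=cv2.imread('pics/w6.png')
cv2.imwrite('pics/x6.png',np.hstack([cv2.resize(a[100:260,250:390],(400,450)),cv2.resize(b,(400,450))]))
E
```

```text
time_s: 6.42
position: [0.558, -0.1549, 0.0546]
orientation: [[0.417, 0.002, 0.909], [-0.909, -0.0, 0.417], [0.001, -1.0, 0.002]]
force: [-4.0, 2.8, 9.5]
gripper_width: 0.71
```

View pics/x6.png

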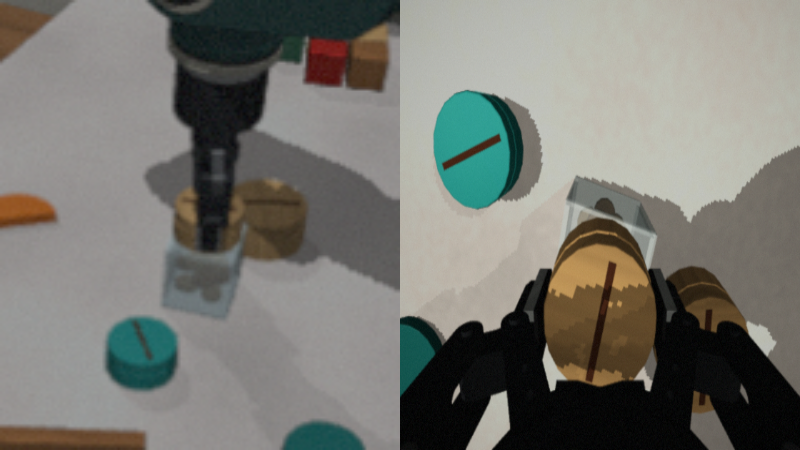

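The grip is good: opening 0.71, about 60 mm, with a finger on each side of the lid at (540,275) and (660,275). I'll lift it.

```bash
python3 -m handwheel '[{"grip":-1,"tx":0,"ty":-1.5,"tz":0,"yaw":0},{"grip":-1,"tx":0,"ty":-5,"tz":0,"yaw":0},{"grip":-1,"tx":0,"ty":-9,"tz":0,"yaw":0},{"grip":-1,"tx":-4,"ty":-10,"tz":1.6,"yaw":-2},{"grip":-1,"tx":-8,"ty":-10,"tz":3.2,"yaw":-5},{"grip":-1,"tx":-12,"ty":-10,"tz":4.8,"yaw":-8},{"grip":-1,"tx":-16,"ty":-10,"tz":6.4,"yaw":-11},{"grip":-1,"tx":-20,"ty":-10,"tz":8,"yaw":-13},{"grip":-1,"tx":-24,"ty":-10,"tz":9.6,"yaw":-15},{"grip":-1,"tx":-26.5,"ty":-10,"tz":10.6,"yaw":-15},{"grip":-1,"tx":-27.7,"ty":-10,"tz":11,"yaw":-15},{"grip":-1,"tx":-27.7,"ty":-10,"tz":11,"yaw":-15}]'
python3 - <<'E'
from m import *
s=bot.observe();p=s['position'];print(p,s['gripper_width'],s['force'],s['orientation'].round(3))
im=[]
for n in('side','top','wrist'):
    c=cam(n,n+'7.png');P=cloud(c);im.append(c['img'])
    lz=.206
    q=P[(P[...,2]>.08)&(P[...,2]<.215)&(np.hypot(P[...,0]-.54,P[...,1]-.145)<.06)]
    print(n,len(q),np.histogram(q[:,2],bins=np.arange(.08,.22,.01))[0])
    for lo,hi in((.1,.165),):
        t=q[(q[:,2]>lo)&(q[:,2]<hi)]
        if len(t)>5: print(lo,cv2.minAreaRect((t[:,:2]*1000).astype(np.float32)),np.median(t[:,2]))
x=np.hstack([cv2.resize(im[0][150:350,180:340],(400,500)),cv2.resize(im[2],(400,500))])
cv2.imwrite('pics/x7.png',x[:,:,::-1])
cv2.imwrite('pics/x7t.png',cv2.resize(im[1][180:300,130:270],(700,600),interpolation=cv2.INTER_CUBIC)[:,:,::-1])
E
```

```text
time_s: 8.02
position: [0.5418, 0.1429, 0.1529]
orientation: [[0.638, 0.0, 0.77], [-0.77, -0.0, 0.638], [0.0, -1.0, 0.0]]
force: [0.2, 0.2, -4.3]
gripper_width: 0.708
[0.54175347 0.14291479 0.15287359] 0.7075302814758663 [ 0.24577135  0.20272343 -4.33886318] [[ 0.638  0.     0.77 ]
 [-0.77  -0.     0.638]
 [ 0.    -1.     0.   ]]
side 1465 [  0  26  97 110 112 110 112 124 222  74 106 108 260   4]
0.1 ((519.9542846679688, 152.51881408691406), (85.10322570800781, 43.508846282958984), 67.54341888427734) 0.13418763610983597
top 160 [ 0  1  4  2  3  3  4  5 34 12 10 11 67  4]
0.1 ((513.8367309570312, 127.32970428466797), (13.577238082885742, 63.830387115478516), 37.602394104003906) 0.13905925890788234
wrist 27356 [    0    58   265   305   335   406   464   568  2364   531  1253  1731
 18370   706]
0.1 ((568.9115600585938, 153.76815795898438), (0.9255576133728027, 62.2132453918457), 24.580947875976562) 0.14039815331844901
```

View pics/x7.png

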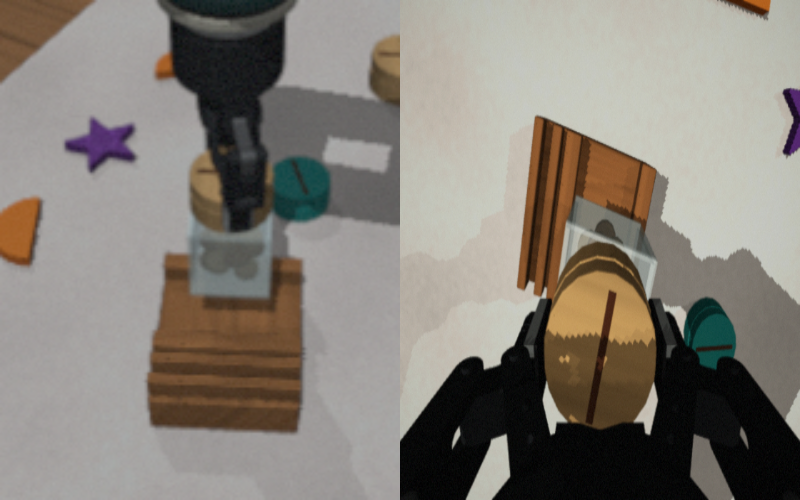

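View pics/x7t.png

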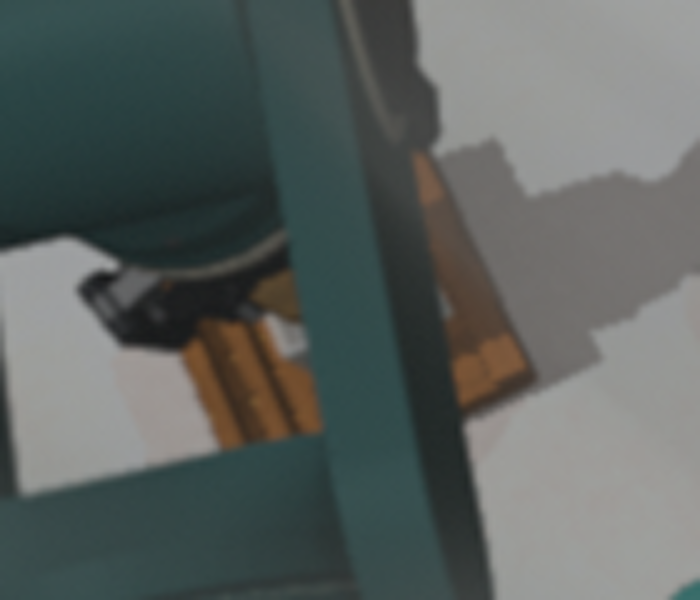

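The jar is held upright above the channel, and its yaw reads 24.6° in the wrist view. Next I measure jar and rails in the same camera, in stand axes.

```bash
cat > rel.py <<'E'
from m import *
def rel(c,cx=.54,cy=.143,zlo=.1,zhi=.165,yaw=25.0):
    P=cloud(c);a=np.radians(yaw);ex=np.array([np.cos(a),np.sin(a)]);ey=np.array([-ex[1],ex[0]])
    o=np.array([.5415,.1433])
    d=P[...,:2]-o;X=d@ex;Y=d@ey;Z=P[...,2]
    B=(abs(X)<.065)&(Y>-.055)&(Y<.095)
    m=B&(abs(Z-.058)<.004)
    # rail yaw fit: inner edges per x-bin
    for nm,lo,hi,f in(('R',-.06,-.02,np.max),('L',.02,.06,np.min)):
        mm=m&(Y>lo)&(Y<hi);xs=[];ys=[]
        for b in np.arange(-.06,.06,.006):
            k=mm&(X>=b)&(X<b+.006)
            if k.sum()>3: xs.append(b+.003);ys.append(np.percentile(Y[k],97 if nm=='R' else 3))
        if len(xs)>3:
            pf=np.polyfit(xs,ys,1);print('rail',nm,'inner y',np.median(ys).round(4),'yaw corr deg',np.degrees(np.arctan(pf[0])).round(2),len(xs),np.round(xs[0],3),np.round(xs[-1],3))
    j=(Z>zlo)&(Z<zhi)&(np.hypot(X,Y)<.06)
    print('jar pts',j.sum(),'X',np.percentile(X[j],[1,50,99]).round(4),'Y',np.percentile(Y[j],[1,50,99]).round(4))
    return X,Y,Z,j
E
python3 - <<'E'
from rel import *
for n in('side','wrist'):
    print(n);c=cam(n);X,Y,Z,j=rel(c)
    for lo,hi in((.1,.12),(.12,.14),(.14,.16)):
        k=j&(Z>=lo)&(Z<hi)
        if k.sum()>20:
            print(lo,k.sum(),cv2.minAreaRect((np.stack([X[k],Y[k]],1)*1000).astype(np.float32)))
    t=(abs(Z-.206)<.005)&(np.hypot(X,Y)<.045);print('lid top',t.sum(),[(np.percentile(v[t],[0.5,99.5])*1000).round(1) for v in(X,Y)],np.median(Z[t]))
    print('jar bottom z',np.percentile(Z[j|((Z>.07)&(np.hypot(X,Y)<.06)&(Z<.12))],[0,1,3]))
E
```

```text
side
rail R inner y -0.0322 yaw corr deg 0.04 9 -0.057 0.057
rail L inner y 0.0362 yaw corr deg 0.0 20 -0.057 0.057
jar pts 735 X [-0.0324 -0.0032  0.0279] Y [0.0066 0.0294 0.0313]
0.1 215 ((-16.01408576965332, 17.508529663085938), (81.5813217163086, 41.6253547668457), 41.70634078979492)
0.12 213 ((-12.983865737915039, 21.232175827026367), (75.86707305908203, 37.48553466796875), 36.15555191040039)
0.14 241 ((-8.290966033935547, 26.150243759155273), (69.72881317138672, 30.10424041748047), 27.111270904541016)
lid top 245 [array([-31.2,  28.9]), array([-29. ,  43.3])] 0.2029009796434202
jar bottom z [0.09571021 0.09717006 0.099447  ]
wrist
rail R inner y -0.0333 yaw corr deg -0.17 7 0.021 0.057
rail L inner y 0.0388 yaw corr deg -3.88 20 -0.057 0.057
jar pts 2648 X [0.0288 0.0292 0.0297] Y [-0.0325 -0.0014  0.0283]
0.1 566 ((29.180978775024414, -2.1865482330322266), (61.9050407409668, 0.6465741991996765), 89.60945129394531)
0.12 743 ((29.225433349609375, -2.1876068115234375), (61.87221145629883, 0.7237163186073303), 89.50138854980469)
0.14 1022 ((29.268320083618164, -2.188089370727539), (62.11081314086914, 0.8930785059928894), 89.5721664428711)
lid top 18319 [array([-27. ,  28.6]), array([-38. ,  39.2])] 0.2034846705567607
jar bottom z [0.09658197 0.09844508 0.1005291 ]
```

```bash
python3 -m handwheel '[{"grip":-1,"tx":-0.3,"ty":1,"tz":0.1,"yaw":0},{"grip":-1,"tx":-0.3,"ty":2.5,"tz":0.1,"yaw":0},{"grip":-1,"tx":-0.3,"ty":3.2,"tz":0.1,"yaw":0},{"grip":-1,"tx":-0.3,"ty":3.8,"tz":0.1,"yaw":0},{"grip":-1,"tx":-0.3,"ty":4.4,"tz":0.1,"yaw":0},{"grip":-1,"tx":-0.3,"ty":4.9,"tz":0.1,"yaw":0},{"grip":-1,"tx":-0.3,"ty":4.9,"tz":0.1,"yaw":0}]'
python3 - <<'E'
from rel import *
for n in('side','wrist'):
    print(n);c=cam(n,n+'8.png');X,Y,Z,j=rel(c,zlo=.065,zhi=.115)
    t=(abs(Z-.155)<.007)&(np.hypot(X,Y)<.045);print('lid top',np.median(Z[t]))
a=cv2.imread('pics/side8.png');b=cv2.imread('pics/wrist8.png')
cv2.imwrite('pics/x8.png',np.hstack([cv2.resize(a[180:340,200:340],(400,450)),cv2.resize(b,(400,450))]))
print(bot.observe()['moment'])
E
```

```text
time_s: 9.15
position: [0.5405, 0.1456, 0.1031]
orientation: [[0.638, -0.001, 0.77], [-0.77, -0.0, 0.638], [-0.0, -1.0, -0.0]]
force: [-0.8, 0.2, -5.4]
gripper_width: 0.703
side
rail R inner y -0.0324 yaw corr deg 0.26 10 -0.057 0.057
rail L inner y 0.0342 yaw corr deg 0.15 20 -0.057 0.057
jar pts 492 X [-0.032  -0.0015  0.0277] Y [0.0179 0.0336 0.0357]
lid top 0.15335462184598636
wrist
rail R inner y -0.0333 yaw corr deg 8.57 8 0.015 0.057
rail L inner y 0.0387 yaw corr deg -9.39 18 -0.045 0.057
jar pts 2216 X [0.0293 0.0297 0.0301] Y [-0.0285  0.0026  0.0323]
lid top 0.15434084963543607
[-0.00840502 -0.00865314  0.03270115]
```

View pics/x8.png

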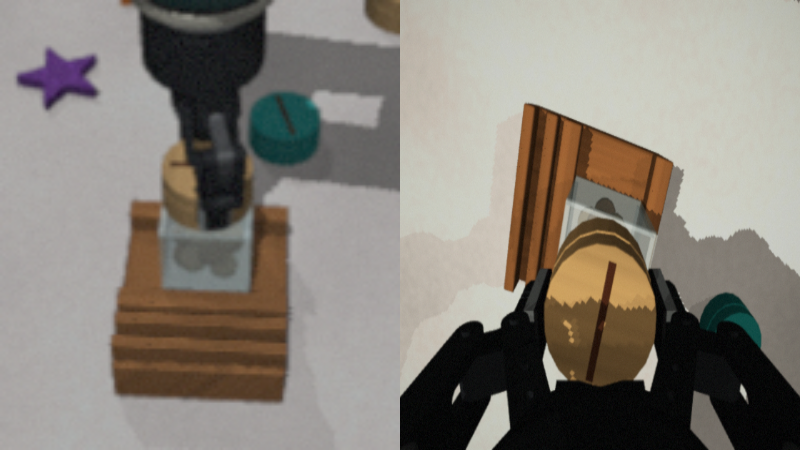

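The jar's lower end is between the rails (side view, floor near (205,290)) with no contact force. I'll lower it to the floor.

```bash
python3 -m handwheel '[{"grip":-1,"tx":0,"ty":0.4,"tz":0,"yaw":0},{"grip":-1,"tx":0,"ty":0.7,"tz":0,"yaw":0},{"grip":-1,"tx":0,"ty":0.9,"tz":0,"yaw":0},{"grip":-1,"tx":0,"ty":1.0,"tz":0,"yaw":0},{"grip":-1,"tx":0,"ty":1.0,"tz":0,"yaw":0}]'
```

```text
time_s: 9.88
position: [0.541, 0.1458, 0.0947]
orientation: [[0.638, 0.001, 0.77], [-0.77, 0.0, 0.638], [0.0, -1.0, 0.001]]
force: [-4.7, -0.4, 8.2]
gripper_width: 0.701
```

```bash
python3 -m handwheel '[{"grip":-1,"tx":0,"ty":0,"tz":0,"yaw":-4},{"grip":-1,"tx":0,"ty":0,"tz":0,"yaw":-10},{"grip":-1,"tx":0,"ty":0,"tz":0,"yaw":-17},{"grip":-1,"tx":0,"ty":0,"tz":0,"yaw":-24},{"grip":-1,"tx":0,"ty":0,"tz":0,"yaw":-31},{"grip":-1,"tx":0,"ty":0,"tz":0,"yaw":-38},{"grip":-1,"tx":0,"ty":0,"tz":0,"yaw":-45},{"grip":-1,"tx":0,"ty":0,"tz":0,"yaw":-45}]' 100
python3 - <<'E'
from rel import *
s=bot.observe();print(s['moment'],s['qpos'])
for n in('side','wrist'):
    print(n);c=cam(n,n+'9.png');X,Y,Z,j=rel(c,zlo=.065,zhi=.105)
    t=(abs(Z-.146)<.009)&(np.hypot(X,Y)<.045);print('lid top',np.median(Z[t]))
    k=j
    print(cv2.minAreaRect((np.stack([X[k],Y[k]],1)*1000).astype(np.float32)))
a=cv2.imread('pics/side9.png');b=cv2.imread('pics/wrist9.png')
cv2.imwrite('pics/x9.png',np.hstack([cv2.resize(a[180:340,200:340],(400,450)),cv2.resize(b,(400,450))]))
E
```

```text
time_s: 10.88
position: [0.5414, 0.1458, 0.0948]
orientation: [[0.996, 0.002, 0.092], [-0.092, 0.0, 0.996], [0.002, -1.0, 0.001]]
force: [-0.0, 0.2, 5.2]
gripper_width: 0.7
[-0.05589411  0.0839172   0.19804941] [ 2.17596190e-01 -7.95120760e-02  1.82923242e+00 -6.28966652e-05
  1.38966761e+00  3.09457516e-01]
side
rail R inner y -0.0322 yaw corr deg -0.49 9 -0.057 0.057
rail L inner y 0.0333 yaw corr deg 1.05 20 -0.057 0.057
jar pts 382 X [-0.0325 -0.0023  0.0266] Y [0.0283 0.0317 0.0351]
lid top 0.14493124557656395
((-2.866680145263672, 31.439180374145508), (59.83431625366211, 4.312277317047119), 4.645425796508789)
wrist
rail R inner y -0.0333 yaw corr deg -17.14 5 0.033 0.057
rail L inner y 0.0336 yaw corr deg 0.61 20 -0.057 0.057
jar pts 1750 X [-0.0321  0.0082  0.0334] Y [-0.0213  0.0306  0.0336]
lid top 0.14560184010303956
((14.461074829101562, 17.02220344543457), (43.84422302246094, 87.72505950927734), 49.92264175415039)
```

View pics/x9.png

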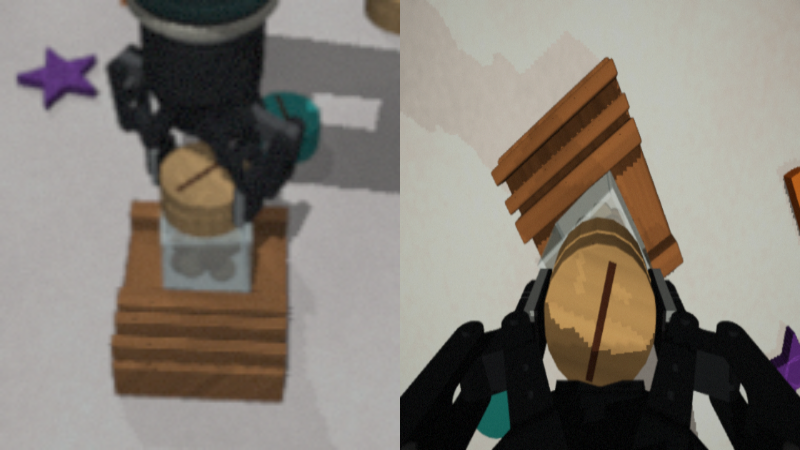

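The lid turns with the gripper: its line sits at the same place in the wrist view, about 45° on. The jar took up about 4.6° of play, so the relative turn is about 40°. I'll turn 40° more.

```bash
python3 -m handwheel '[{"grip":-1,"tx":0,"ty":0,"tz":0,"yaw":-6},{"grip":-1,"tx":0,"ty":0,"tz":0,"yaw":-13},{"grip":-1,"tx":0,"ty":0,"tz":0,"yaw":-20},{"grip":-1,"tx":0,"ty":0,"tz":0,"yaw":-27},{"grip":-1,"tx":0,"ty":0,"tz":0,"yaw":-34},{"grip":-1,"tx":0,"ty":0,"tz":0,"yaw":-40},{"grip":-1,"tx":0,"ty":0,"tz":0,"yaw":-40},{"grip":-1,"tx":0,"ty":0,"tz":0,"yaw":-40}]'
python3 - <<'E'
from rel import *
s=bot.observe();print(s['moment'],s['qpos'])
for n in('side','wrist'):
    print(n);c=cam(n,n+'10.png');X,Y,Z,j=rel(c,zlo=.065,zhi=.105)
    t=(abs(Z-.146)<.009)&(np.hypot(X,Y)<.045);print('lid top',np.median(Z[t]))
    print(cv2.minAreaRect((np.stack([X[j],Y[j]],1)*1000).astype(np.float32)))
a=cv2.imread('pics/side10.png');b=cv2.imread('pics/wrist10.png')
cv2.imwrite('pics/x10.png',np.hstack([cv2.resize(a[180:340,200:340],(400,450)),cv2.resize(b,(400,450))]))
E
```

```text
time_s: 11.98
position: [0.542, 0.146, 0.096]
orientation: [[0.823, 0.004, -0.568], [0.568, 0.001, 0.823], [0.004, -1.0, -0.002]]
force: [-1.7, -0.5, 14.2]
gripper_width: 0.701
[-0.02630163  0.32228061  0.11324222] [ 2.17640410e-01 -8.02995565e-02  1.82790162e+00 -4.16740618e-05
  1.38983421e+00 -3.86782910e-01]
side
rail R inner y -0.0321 yaw corr deg 0.29 9 -0.057 0.057
rail L inner y 0.0338 yaw corr deg 1.34 20 -0.057 0.057
jar pts 387 X [-0.0325 -0.0032  0.0265] Y [0.0284 0.0318 0.0352]
lid top 0.14629592067057645
((-2.9300804138183594, 31.347766876220703), (59.963043212890625, 4.935173034667969), 4.342925071716309)
wrist
rail L inner y 0.0333 yaw corr deg 1.1 20 -0.057 0.057
jar pts 1969 X [-0.0324 -0.0022  0.0282] Y [0.0282 0.031  0.0337]
lid top 0.1468739712462409
((-2.0976619720458984, 30.95536994934082), (62.2872200012207, 0.9991536140441895), 5.010834693908691)
```

View pics/x10.png

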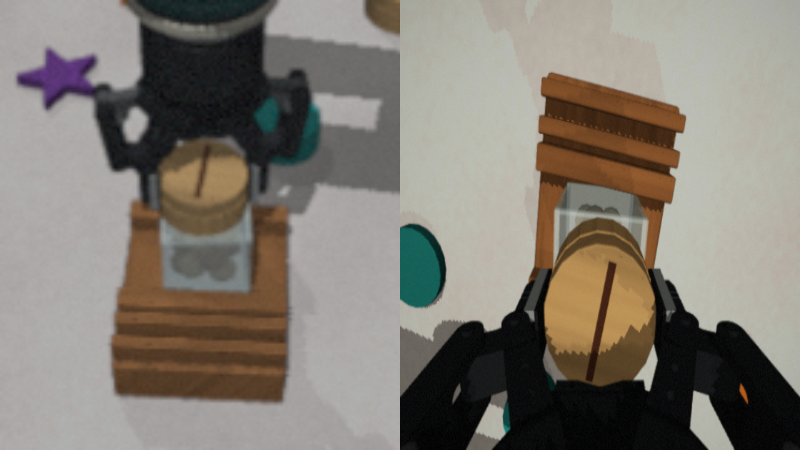

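The lid is free at about 80° relative turn: it rose 1.3 mm and the upward force went from 5 to 14 N. The jar yaw is +5° within the rails. I'll lift it straight up.

```bash
python3 -m handwheel '[{"grip":-1,"tx":0,"ty":-0.7,"tz":0,"yaw":0},{"grip":-1,"tx":0,"ty":-1.5,"tz":0,"yaw":0},{"grip":-1,"tx":0,"ty":-2.3,"tz":0,"yaw":0},{"grip":-1,"tx":0,"ty":-3.2,"tz":0,"yaw":0},{"grip":-1,"tx":0,"ty":-4.2,"tz":0,"yaw":0},{"grip":-1,"tx":0,"ty":-5,"tz":0,"yaw":0},{"grip":-1,"tx":0,"ty":-5,"tz":0,"yaw":0},{"grip":-1,"tx":0,"ty":-5,"tz":0,"yaw":0},{"grip":-1,"tx":0,"ty":-5,"tz":0,"yaw":0}]'
python3 - <<'E'
from rel import *
s=bot.observe();print(s['position'],s['force'],s['joint_vel'].round(3))
for n in('side','wrist'):
    print(n);c=cam(n,n+'11.png');X,Y,Z,j=rel(c,zlo=.065,zhi=.105)
    t=(abs(Z-.195)<.015)&(np.hypot(X,Y)<.031);q=np.stack([X[t],Y[t],Z[t]],1);A=np.c_[q[:,:2],np.ones(len(q))];co=np.linalg.lstsq(A,q[:,2],rcond=None)[0];
    k=abs(q[:,2]-np.median(q[:,2]))<.004;print('lid top',np.median(q[:,2]),(np.percentile(q[k],[.5,99.5],axis=0)*1000).round(1)); co=np.linalg.lstsq(A[k],q[k,2],rcond=None)[0];print('tilt',co[:2])
    print(cv2.minAreaRect((np.stack([X[j],Y[j]],1)*1000).astype(np.float32)))
    g=(abs(Z-.11)<.006)&(np.hypot(X,Y)<.04);print('body top',np.median(Z[g]) if g.sum() else None,g.sum())
a=cv2.imread('pics/side11.png');b=cv2.imread('pics/wrist11.png')
cv2.imwrite('pics/x11.png',np.hstack([cv2.resize(a[160:340,190:340],(400,480)),cv2.resize(b,(400,480))]))
E
```

```text
time_s: 13.2
position: [0.5405, 0.1456, 0.143]
orientation: [[0.823, -0.001, -0.568], [0.568, -0.0, 0.823], [-0.001, -1.0, 0.0]]
force: [-0.4, 0.2, -1.1]
gripper_width: 0.701
[0.54048211 0.14563489 0.14296304] [-0.3727214   0.24164784 -1.10309171] [ 0.001  0.001 -0.001  0.001 -0.001  0.   ]
side
rail R inner y -0.0323 yaw corr deg -0.16 9 -0.057 0.057
rail L inner y 0.0339 yaw corr deg 1.26 20 -0.057 0.057
jar pts 393 X [-0.0326 -0.0016  0.0266] Y [-0.0264  0.0317  0.0351]
lid top 0.19326448169365545 [[-29.7 -27.7 190.2]
 [ 29.2  30.1 195.7]]
tilt [ 0.00284687 -0.00285083]
((-0.9401226043701172, 2.700998306274414), (59.90959930419922, 62.114234924316406), 3.85276198387146)
body top 0.1088853433994455 397
wrist
rail L inner y 0.0335 yaw corr deg 0.7 20 -0.057 0.057
jar pts 987 X [-0.0323 -0.0021  0.0282] Y [0.0283 0.0309 0.0336]
lid top 0.19390305151919823 [[-29.2 -24.4 192.1]
 [ 29.9  30.  196. ]]
tilt [-4.68280715e-05 -2.48671509e-03]
((-2.00146484375, 30.94611167907715), (62.09083938598633, 0.739599347114563), 4.912363052368164)
body top 0.10957727365034761 2927
```

View pics/x11.png

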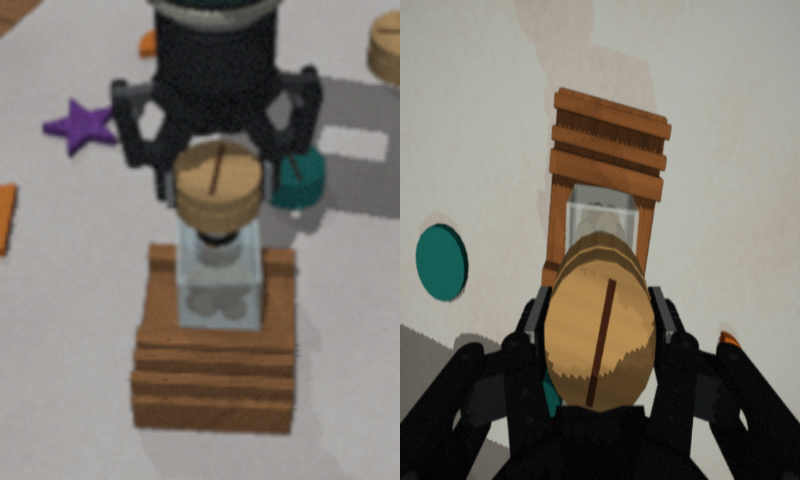

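The side view shows the lid level at (220,170), well clear of the seated jar's ring at (215,238). All checks are within the limits, so I'm handing it in.

```bash
python3 -c "
from workcell import bot
print(bot.job_done())"
```

```text
the job is handed in; nothing more can be done
None
```

The jar is standing in the wide channel of the stand. Its lid is unscrewed and held level in the gripper above the mouth, and I handed the job in at about 13 s of robot time. The hand-in gave no verdict.

**What I did:** I carried the jar by its lid, the small oak one, to the wide channel and set it down between the rails. I turned the gripper 85° anticlockwise. The jar took up about 5° of play, so the lid turned about 80° on the jar and came free. I then lifted it straight up.

**Last checks:**

| Check | Reading | Limit |
|---|---|---|
| Lid rim above closed height | about 48 mm | 23.5–76 mm |
| Lid tilt | below 0.3° | 11° |
| Lid off-centre from the jar | a few mm | 20 mm |
| Jar angle to the rails | about 4–5° | 8° |
| Jar body top above the shelf | 109–110 mm (110 mm when seated) | ±3 mm |
| Arm | at rest, wrist force about 1 N | – |

**What failed or disagreed:**
- **Refused move:** the first move call was refused because its rows left out some keys.
- **First grasp missed:** the fingers shut on top of the lid with about 22 N. The real fingertips stand 20–33 mm behind the reported tool point, not 8 mm ahead as stated. I measured this in the pictures, corrected for it, and the jar had not shifted.
- **Camera differences:** side and wrist views disagreed by 1–2 mm on the jar's position across the channel. I took the average, and it went in without touching the rails.
- **Not checked at the end:** I did not measure the loose tiles again. No move went near them.

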